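# Slide the crate of duck blanks into its corner

## Task

The tall, heavy crate of duck blanks has been left out in the middle of the bench: push it into its parking corner, so that it stands square and snug against both the back rail and the side board, and then take the hand away. It tips easily, so push it with the fingertips low down on its base frame and never on the slats above; it must slide upright, without being tipped, gripped or lifted. Leave everything else on the bench where it is.

Things in the scene. Friction and masses are not known exactly. Their poses are not given: they have to be found in the camera images.
- crate: loose wooden crate. Its base frame, the only part to push: solid sides 120 mm (x) by 190 mm (y), 50 mm high. The slatted upper part is set back 10 mm all round; 240 mm high in all. 1.3 to 2.4 kg: slides at 6 to 17 N; pushed along x above 80 mm it may tip. Origin: centre of its underside. x: its short side, away from the robot at the start within 0.25 rad; y: its long side; z: up.
- crate_top: slatted upper part of the same crate, full of blanks, fixed on the base frame: 100 mm (x) by 170 mm (y), slats up to 206 mm above the bench, pale wooden duck heads up to about 240 mm. Not to be pushed or gripped. Origin 50 mm above the crate's origin, same axes.
- corner: fixed timber L on the bench, turned up to 0.06 rad. Origin: on the bench at the inner corner, where rail and board meet. x: away from the robot, square to the rail; y: left, square to the board. Back rail: front face at x = 0, y = 0 to -450 mm, 45 mm thick, 35 mm high. Side board: inner face at y = 0, x = 45 to -130 mm, 20 mm thick, 70 mm high. Parked crate: origin at x -60, y -95 mm.
- sander: double-ended drum sander, fixed at the left edge of the bench: 510 mm long along x, 200 mm wide (y), 230 mm high. Origin: centre of its underside. An obstacle only.
- duck_near: finished carved duck (dark root body, pale neck, head and bill), about 142 mm long (bill to tail), 68 mm wide, 137 mm high, standing on the bench left of the work. A bystander, to be left alone. Origin: on its underside, in the middle.
- tin: flat round steel wax tin, 72 mm across, 48 mm high, on the bench to the right. A bystander, to be left alone. Origin: on its underside, in the middle.
- sleeve: spare brown sanding drum standing on end, 62 mm across, 90 mm high, on the bench to the right. A bystander, to be left alone. Origin: on its underside, in the middle.
- mallet: wooden carving mallet lying flat, about 265 mm long, head 120 mm wide and 50 mm high, on the bench to the right, near the robot. A bystander, to be left alone. Origin: in its middle.
- brush: dusting brush lying flat, 200 mm long, 42 mm wide, 20 mm high, on the bench to the left. A bystander, to be left alone. Origin: in its middle.
- blank: rough-sawn wooden duck blank, 55 by 110 mm, 88 mm high, on the bench to the left. A bystander, to be left alone. Origin: on its underside, in the middle.

How it is judged:
By the outcome, as a careful person would: the job done as asked, in the order asked, and still so for the second after the job is handed in, with the robot touching nothing.
It also fails if it takes over 61 s, if anything falls off the work surface, if the arm or the gripper's body presses on something with over 40 N, if the wrist force passes 120 N, or if a joint passes its speed limit or range.

## Robot

A 6-joint arm with a two-finger parallel gripper is mounted at the origin on the work surface. World frame = base frame: x ahead of the robot, y to its left, z up, the work surface at z = 0. Lengths are in m, angles in rad, forces in N, time in s.
With the tool pointing down it reaches from about 0.3 to 0.875 m from the base axis. Payload 6.4 kg.
Tool frame: the origin (TCP) lies midway between the tips of the shut fingers; the grasp point (between the pads) lies 19 mm behind it (ctrl.pinch_z is the distance from the TCP to the grasp point, in m); z points along the fingers, y is the line along which they close (so a half turn about z gives the same grasp; the last joint's range is limited). The gripper opens to 85 mm and grips with 20 to 120 N. Pads are 22 mm wide; open, the fingers measure 114 mm over their backs; the gripper's body (76 mm by 85 mm) begins 54 mm behind the grasp point. The pads swing forward as they close: fully open they stand 13 mm farther back than shut.
Start: joints at [0.923, 0.181, 1.607, -0, 1.354, -0.206], TCP at [0.246, 0.52, 0.202] pointing down, gripper open.
Joint ranges: [-2.99, 2.99], [-0.89, 2.07], [0.3, 2.58], [-1.14, 4.28], [0, 2.63], [-3.12, 3.12]. Speed limits (rad/s): [2.57, 2.57, 3.01, 3.14, 3.14, 3.14].

## Interface

Orientations are given as a unit quaternion [w, x, y, z].
In Python, from bench import ctrl gives the robot as it stands.
- The arm moves only by the tool apply_moves, never from a script. Its argument "moves" is a list of rows, each an object with "jaw": the opening, from 0 (shut) to 1 (fully open); "offset": the shift along the tool's x, y, z in mm, a list of three; "rot": the turn, a rotation vector about the tool's x, y, z in degrees, a list of three. In form: [{"jaw": jaw, "offset": [dx, dy, dz], "rot": [ax, ay, az]}, ...]. A call has exactly 5 rows; each row shifts and turns the commanded pose from where the row before left it, along the tool's axes as they then stand; what a row does not reach is not made up. A row lasts 1/8 s, in which the tool goes at most 62.5 mm and 10.7 degrees, less where a joint would pass 70% of its speed; a pose out of reach is approached as far as the arm can. A call is refused whole if a number of a shift passes 62.5 or a number of a turn 10.7, either way. A call with a gripper value outside its range is refused whole. The fingers move at their own pace and stop on an object; the grip force is fixed at half the most. Time passes only in rows, so rows that do not move let the fingers close, or fill a call up. It gives the time, the measured TCP pose, the force, the opening and the grip force at its end, in the units of the state.
- ctrl.get_obs(): the state, without advancing time (a new reading comes with each control period).
- ctrl.camera(name): name is "scene" or "top"; returns (picture, depth): 384x512x3 uint8, red, green, blue; 384x512 float32, m along the optical axis (not along the pixel's ray), 0 where there is no reading.
- ctrl.camera_params(name): a dict with "K" (3x3 intrinsics, pixels), "cam_to_world" (4x4, takes a point from camera to world coordinates). Camera axes: x right, y down, z forward; pixel columns grow to the right and rows downward; lengths in m; the calibration is good to about 2 mm. A picture is of the moment at which its call begins. camera_params takes no time and is no camera call.
- ctrl.hand_in(): hands the job in; it is judged then, once.
Trained networks look in the newest picture that a camera, given by its name, has taken for a name from the list of things; names that differ only in an ending like _2 or _b are one class to them, and where a whole thing is asked for, a point or a joint stands for the part that bears it (a point fixed in the world has none). Each returns a list of dicts, best first, with "score" (0 to 1); they miss things now and then, are a little off and sometimes report something else, mostly with a low value. They report only what shows in the picture. A call takes as long as a camera call.
- ctrl.outline_of(camera, target): "region" (384x512 bool, what is visible of it) and "position" ([column, row] in pixels, amid what is visible of it).
The state is a dict: "time_s": time; "q": joint angles; "dq": joint speeds; "joint_efforts": joint torques, N m; "eef_pos": TCP position; "eef_rot": TCP orientation; "wrist_force": force on the tool from outside, world axes, zero at the start; "torque": the same for the moment, N m; "opening": opening from 0.0 (shut) to 1.0 (fully open); "grasp_force": force on a finger pad.
Only numpy, scipy, OpenCV 4.12 (cv2) and the standard library are available. Lean on these libraries where they do the work, as an engineer would, in place of code of your own. Each camera call takes 0.05 s, during which the arm holds its last target. There are 200 camera calls.

## Working session

There is one attempt and no reset: what is moved stays moved. The work goes in short steps, Python scripts to look and compute and a tool call to move; the robot and the scene stay as the last step left them, time stands still between calls to the robot, and variables do not carry over. Pictures are saved under pics/ and viewed, at most 10 in all, crops included, and the job is handed in when it is done.

Besides the shell and the picture viewer there is one more tool, called after "Emit:" by a JSON object that holds its "method" and its "body". apply_moves: Moves the arm, as the interface text tells. Its arguments: {"type":"object","properties":{"moves":{"type":"array"}},"required":["moves"]}

```bash
mkdir -p pics
cat > h.py <<'E'
import numpy as np,cv2
from bench import ctrl
def cloud(cam):
    im,d=ctrl.camera(cam);p=ctrl.camera_params(cam);K=np.array(p['K']);T=np.array(p['cam_to_world'])
    v,u=np.mgrid[:384,:512];P=np.stack([(u-K[0,2])*d/K[0,0],(v-K[1,2])*d/K[1,1],d],-1)@T[:3,:3].T+T[:3,3]
    P[d<=0]=np.nan
    return im,P
E
python3 - <<'E'
from h import *
o=ctrl.get_obs();print({k:np.round(v,3) for k,v in o.items()})
ims=[]
for c in('top','scene'):
    im,P=cloud(c);ims.append(im);np.save(c+'.npy',P)
    print(c,np.round(ctrl.camera_params(c)['cam_to_world'],2).tolist())
    for t in('crate','crate_top','corner','sander','duck_near','tin','sleeve','mallet','brush','blank'):
        for r in ctrl.outline_of(c,t)[:1]:
            m=r['region'];np.save(f'{c}_{t}.npy',m);q=P[m];q=q[~np.isnan(q[:,0])]
            print(t,round(r['score'],2),np.round(r['position']),np.round(np.percentile(q,[2,50,98],axis=0),3).tolist() if len(q) else 0)
cv2.imwrite('pics/a.png',cv2.resize(np.vstack(ims)[:,:,::-1],None,fx=.78,fy=.78))
cv2.imwrite('pics/top.png',cv2.resize(ims[0][:,:,::-1],(768,576)))
cv2.imwrite('pics/scene.png',cv2.resize(ims[1][:,:,::-1],(768,576)))
E
```

```text
{'time_s': np.float64(0.0), 'q': array([ 0.923,  0.182,  1.608, -0.   ,  1.354, -0.206]), 'dq': array([-0.001, -0.002, -0.   , -0.   ,  0.001, -0.001]), 'joint_efforts': array([-0.0000e+00, -4.4488e+01, -3.5133e+01, -0.0000e+00,  9.0000e-03,
       -0.0000e+00]), 'eef_pos': array([0.245, 0.519, 0.201]), 'eef_rot': array([-0.   ,  0.219,  0.976, -0.001]), 'wrist_force': array([ 0.048, -0.021,  0.084]), 'torque': array([ 0.011, -0.003,  0.   ]), 'grasp_force': np.float64(0.0), 'opening': np.float64(1.001)}
top [[0.01, -0.98, 0.19, 0.28], [-1.0, -0.01, -0.02, 0.09], [0.02, -0.19, -0.98, 1.43], [0.0, 0.0, 0.0, 1.0]]
crate 0.88 [304. 181.] [[0.493, -0.179, 0.02], [0.54, -0.091, 0.182], [0.616, -0.007, 0.246]]
crate_top 0.6 [304. 178.] [[0.499, -0.182, 0.063], [0.546, -0.094, 0.192], [0.617, -0.012, 0.246]]
corner 0.67 [264. 138.] [[0.617, -0.235, 0.008], [0.751, 0.048, 0.035], [0.785, 0.246, 0.073]]
sander 0.93 [108. 188.] [[0.306, 0.512, 0.016], [0.507, 0.584, 0.185], [0.745, 0.7, 0.232]]
duck_near 0.74 [201. 222.] [[0.358, 0.229, 0.033], [0.394, 0.284, 0.066], [0.431, 0.333, 0.138]]
tin
[... 830 characters left out ...]
, 0.043, 0.036], [0.786, 0.249, 0.073]]
sander 0.64 [260.  61.] [[0.296, 0.508, 0.01], [0.519, 0.569, 0.155], [0.742, 0.688, 0.232]]
duck_near 0.86 [222. 133.] [[0.354, 0.223, 0.001], [0.397, 0.256, 0.061], [0.432, 0.343, 0.138]]
tin 0.9 [241. 309.] [[0.48, -0.415, 0.004], [0.512, -0.387, 0.048], [0.545, -0.348, 0.054]]
sleeve 0.92 [285. 338.] [[0.617, -0.494, 0.009], [0.645, -0.475, 0.09], [0.673, -0.439, 0.097]]
mallet 0.71 [200. 311.] [[0.191, -0.456, 0.014], [0.387, -0.403, 0.048], [0.436, -0.341, 0.057]]
brush 0.72 [243. 107.] [[0.34, 0.435, 0.005], [0.455, 0.449, 0.018], [0.525, 0.476, 0.027]]
blank 0.74 [292. 114.] [[0.619, 0.358, -0.002], [0.649, 0.414, 0.051], [0.681, 0.512, 0.093]]
```

View pics/top.png

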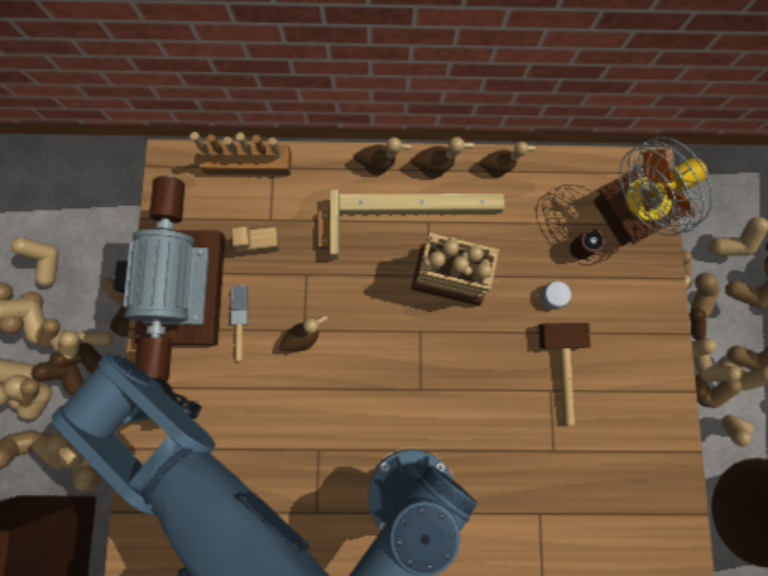

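View pics/scene.png

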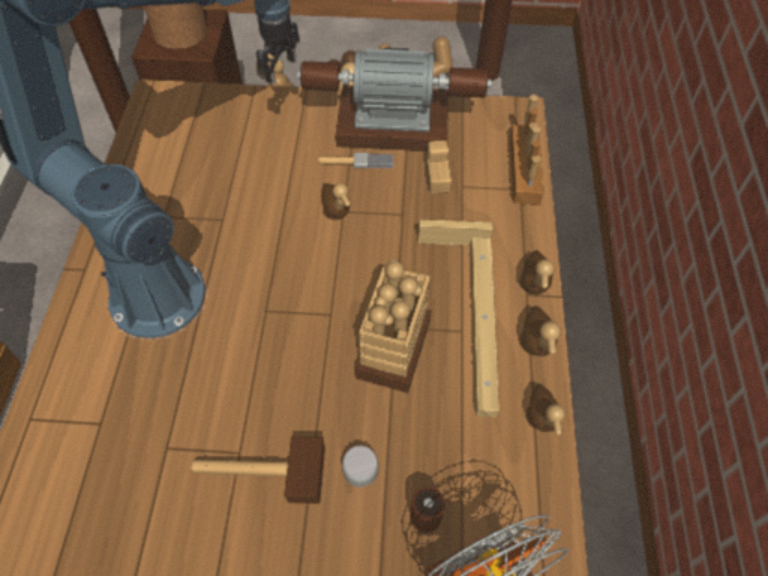

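The top view shows the crate at about (455,268), the L corner at about (340,210), and the bystanders clear of the push path. Next I'll fit the crate and corner poses.

```bash
cat >> h.py <<'E'
from scipy.optimize import least_squares
from scipy.spatial.transform import Rotation as Ro
def sdf(q,hx,hy):
    d=np.abs(q)-[hx,hy];return np.where((d>0).any(1),np.linalg.norm(np.maximum(d,0),axis=1),d.max(1))
def loc(p,q):
    c,s=np.cos(p[2]),np.sin(p[2]);d=q[:,:2]-p[:2];return np.c_[d@[c,s],d@[-s,c]]
def fit_crate(Ps,p0,tol=.03):
    Q=np.vstack([P.reshape(-1,3) for P in Ps]);Q=Q[~np.isnan(Q[:,0])]
    Q=Q[(Q[:,2]>.008)&(Q[:,2]<.2)]
    b=Q[Q[:,2]<.043];u=Q[Q[:,2]>.062];p=np.array(p0,float)
    for t in(tol,.015,.01):
        B=b[np.abs(sdf(loc(p,b),.06,.095))<t];U=u[np.abs(sdf(loc(p,u),.05,.085))<t]
        f=lambda p:np.r_[sdf(loc(p,B),.06,.095),.5*sdf(loc(p,U),.05,.085)]
        p=least_squares(f,p,loss='soft_l1',f_scale=.003).x
    return p,len(B),len(U),np.median(np.abs(f(p)))
def fit_corner(Ps,p0):
    Q=np.vstack([P.reshape(-1,3) for P in Ps]);Q=Q[~np.isnan(Q[:,0])];p=np.array(p0,float)
    for t in(.02,.01,.007):
        q=loc(p,Q);z=Q[:,2]
        A=Q[(abs(q[:,0])<t)&(q[:,1]<-.02)&(q[:,1]>-.44)&(z>.007)&(z<.03)]
        B=Q[(abs(q[:,1])<t)&(q[:,0]<-.01)&(q[:,0]>-.12)&(z>.01)&(z<.064)]
        f=lambda p:np.r_[loc(p,A)[:,0],loc(p,B)[:,1]]
        p=least_squares(f,p,loss='soft_l1',f_scale=.002).x
    return p,len(A),len(B),np.median(np.abs(f(p)))
E
python3 - <<'E'
from h import *
T,S=np.load('top.npy'),np.load('scene.npy')
for Ps in([T,S],[T],[S]):
    for y0 in(-.15,.1):print('crate',fit_crate(Ps,(.565,-.1,y0)))
    print('corner',fit_corner(Ps,(.745,.225,-.0)))
p,*_=fit_corner([T,S],(.745,.225,0))
c,s=np.cos(p[2]),np.sin(p[2]);print('park',p[0]-.06*c+.095*s,p[1]-.06*s-.095*c)
E
```

```text
crate (array([ 0.5628297 , -0.09955456, -0.23122079]), 307, 1915, np.float64(0.0006476451574187157))
crate (array([ 0.5628297 , -0.09955455, -0.23122075]), 307, 1915, np.float64(0.000647645353021727))
corner (array([0.73636865, 0.23459081, 0.01727222]), 293, 67, np.float64(0.0006049490079343085))
crate (array([ 0.56272361, -0.09919096, -0.2294658 ]), 81, 692, np.float64(0.0005574766624456065))
crate (array([ 0.56272361, -0.09919096, -0.2294658 ]), 81, 692, np.float64(0.0005574766638106673))
corner (array([0.73668859, 0.23460591, 0.01617997]), 192, 68, np.float64(0.000760391470415536))
crate (array([ 0.56306486, -0.099636  , -0.23271167]), 226, 1222, np.float64(0.0006919026823086968))
crate (array([ 0.56306486, -0.099636  , -0.23271167]), 226, 1222, np.float64(0.0006919026869997916))
corner (array([0.73707068, 0.20164015, 0.01665784]), 103, 267, np.float64(0.0013275276893375653))
park 0.6780183810674211 0.138568703314844
```

Run:
```python
from h import *
for n in('top','scene'):
    Q=np.load(n+'.npy').reshape(-1,3);q=loc((.737,.22,.0167),Q)
    for lo,hi in((.01,.03),(.03,.045),(.045,.066),(.066,.08)):
        for xl,xh in((-.12,-.01),(.003,.04)):
            m=(q[:,0]>xl)&(q[:,0]<xh)&(Q[:,2]>lo)&(Q[:,2]<hi)&(abs(q[:,1])<.06)
            print(n,lo,hi,xl,np.histogram(q[m,1],np.arange(-.06,.061,.01))[0])
```

```text
top 0.01 0.03 -0.12 [ 0  0  0  0 13  0  9 26 17 23  0  0]
top 0.01 0.03 0.003 [0 0 0 2 0 0 0 0 0 0 0 0]
top 0.03 0.045 -0.12 [ 0  0  0  0 14  0 16 39 28 21  0  0]
top 0.03 0.045 0.003 [20 25 18 25  8  0  0  0  0  0  0  0]
top 0.045 0.066 -0.12 [0 0 0 0 0 3 0 0 0 0 0 0]
top 0.045 0.066 0.003 [0 0 0 0 1 1 0 0 0 0 0 0]
top 0.066 0.08 -0.12 [ 0  0  0  0 53 78  0  0  0  0  0  0]
top 0.066 0.08 0.003 [ 0  0  0  0 17 22  5  0  0  0  0  0]
scene 0.01 0.03 -0.12 [ 0  1  2 24 71  0  0  0  0  5  0  2]
scene 0.01 0.03 0.003 [0 0 1 0 0 0 0 0 0 0 1 0]
scene 0.03 0.045 -0.12 [ 0  0  0 23 55  0  0  0  1  8  0  0]
scene 0.03 0.045 0.003 [19 16 26 26 14  0  0  0  0  0  0  0]
scene 0.045 0.066 -0.12 [ 0  0  0 35 71  2  1  0  0  0  0  0]
scene 0.045 0.066 0.003 [ 1  0  0 15 25  0  0  0  0  0  0  0]
scene 0.066 0.08 -0.12 [ 0  0  0 16 69 58  6  0  0  0  0  0]
scene 0.066 0.08 0.003 [ 0  0  0  5 18 24  3  0  0  0  0  0]
```

```bash
cat >> h.py <<'E'
def tool(push,lean=30):
    "tool pose whose push direction (world angle) is -tool x for ~0, +tool x for ~pi/2; leaned back"
    a=np.radians(lean);d=np.array([np.cos(push),np.sin(push),0]);Z=np.sin(a)*d-np.cos(a)*np.array([0,0,1.])
    p=np.cos(a)*d+np.sin(a)*np.array([0,0,1.]);X=p if push>.8 else -p
    return np.c_[X,np.cross(Z,X),Z]
def now():
    o=ctrl.get_obs();w=o['eef_rot'];return np.array(o['eef_pos']),Ro.from_quat([w[1],w[2],w[3],w[0]]).as_matrix(),o
def rows(way,start=None):
    p,R,_=start or now()
    for P1,R1,n in way:
        R1=R if R1 is None else R1;P1=np.array(P1)
        for k in range(n,0,-1):
            rv=np.round(np.degrees(Ro.from_matrix(R.T@R1).as_rotvec())/k,1)
            of=np.round(R.T@(P1-p)/k*1e3,0 if k>1 else 1)
            p=p+R@of/1e3;R=R@Ro.from_rotvec(np.radians(rv)).as_matrix()
            print(of.tolist(),rv.tolist())
        print('->',p.round(4))
E
python3 - <<'E'
from h import *
R=tool(.0167)
rows([((.38,-.1,.2),R,15),((.44,-.1,.01),R,5)])
E
```

```text
[-26.0, -34.0, 0.0] [-0.5, -2.0, -1.7]
[-25.0, -34.0, 1.0] [-0.5, -2.0, -1.7]
[-24.0, -35.0, 1.0] [-0.5, -2.0, -1.7]
[-22.0, -36.0, 2.0] [-0.5, -2.0, -1.7]
[-21.0, -36.0, 2.0] [-0.4, -1.9, -1.7]
[-20.0, -37.0, 3.0] [-0.5, -2.0, -1.7]
[-19.0, -38.0, 3.0] [-0.4, -1.9, -1.7]
[-18.0, -38.0, 3.0] [-0.5, -2.0, -1.7]
[-17.0, -39.0, 4.0] [-0.4, -1.9, -1.7]
[-15.0, -39.0, 4.0] [-0.5, -2.0, -1.7]
[-14.0, -40.0, 4.0] [-0.4, -1.9, -1.7]
[-13.0, -40.0, 4.0] [-0.5, -2.0, -1.7]
[-11.0, -40.0, 4.0] [-0.4, -1.9, -1.8]
[-10.0, -41.0, 4.0] [-0.5, -2.0, -1.7]
[-8.6, -41.1, 4.7] [-0.4, -1.9, -1.8]
-> [ 0.38 -0.1   0.2 ]
[9.0, -0.0, 39.0] [-0.0, -0.0, 0.0]
[8.0, -0.0, 39.0] [-0.0, -0.0, 0.0]
[9.0, -0.0, 39.0] [-0.0, -0.0, 0.0]
[8.0, -0.0, 39.0] [-0.0, -0.0, 0.0]
[8.9, -0.9, 38.6] [-0.0, -0.0, 0.0]
-> [ 0.44 -0.1   0.01]
```

Emit:
{"method": "apply_moves", "body": {"moves": [{"jaw": 1, "offset": [-26, -34, 0], "rot": [-0.5, -2, -1.7]}, {"jaw": 1, "offset": [-25, -34, 1], "rot": [-0.5, -2, -1.7]}, {"jaw": 1, "offset": [-24, -35, 1], "rot": [-0.5, -2, -1.7]}, {"jaw": 1, "offset": [-22, -36, 2], "rot": [-0.5, -2, -1.7]}, {"jaw": 1, "offset": [-21, -36, 2], "rot": [-0.4, -1.9, -1.7]}]}}

```text
time_s: 1.72
eef_pos: [0.2904, 0.3119, 0.2013]
eef_rot: [0.089, 0.145, 0.985, 0.001]
wrist_force: [0.8, 0.1, 0.4]
opening: 1.002
grasp_force: 0.0
```

Emit:
{"method": "apply_moves", "body": {"moves": [{"jaw": 1, "offset": [-20, -37, 3], "rot": [-0.5, -2, -1.7]}, {"jaw": 1, "offset": [-19, -38, 3], "rot": [-0.4, -1.9, -1.7]}, {"jaw": 1, "offset": [-18, -38, 3], "rot": [-0.5, -2, -1.7]}, {"jaw": 1, "offset": [-17, -39, 4], "rot": [-0.4, -1.9, -1.7]}, {"jaw": 1, "offset": [-15, -39, 4], "rot": [-0.5, -2, -1.7]}]}}

```text
time_s: 2.35
eef_pos: [0.3354, 0.1055, 0.2005]
eef_rot: [0.177, 0.069, 0.982, 0.002]
wrist_force: [0.1, 0.7, 0.5]
opening: 0.996
grasp_force: 0.0
```

Emit:
{"method": "apply_moves", "body": {"moves": [{"jaw": 1, "offset": [-14, -40, 4], "rot": [-0.4, -1.9, -1.7]}, {"jaw": 1, "offset": [-13, -40, 4], "rot": [-0.5, -2, -1.7]}, {"jaw": 1, "offset": [-12, -40, 4], "rot": [-0.4, -1.9, -1.8]}, {"jaw": 1, "offset": [-12, -41, 4], "rot": [-0.5, -2, -1.7]}, {"jaw": 1, "offset": [-12, -41, 5], "rot": [-0.4, -1.9, -1.8]}]}}

```text
time_s: 2.98
eef_pos: [0.3862, -0.1025, 0.2033]
eef_rot: [0.26, -0.008, 0.966, 0.0]
wrist_force: [0.0, 0.8, -0.5]
opening: 1.003
grasp_force: 0.0
```

Run:
```python
from h import *
p,R,o=now();print(o['time_s'],p,o['q'].round(2),np.degrees(Ro.from_matrix(R.T@tool(.0167)).as_rotvec()).round(1))
rows([((.44,-.1,.03),tool(.0167),5)])
```

```text
2.975 [ 0.38624325 -0.10245598  0.20325613] [-0.98 -0.76  2.41  0.46  1.22 -2.67] [-0.2  0.1  0. ]
[8.0, 0.0, 35.0] [-0.0, 0.0, 0.0]
[8.0, 1.0, 35.0] [-0.1, 0.0, 0.0]
[8.0, 0.0, 36.0] [-0.0, 0.0, 0.0]
[8.0, 1.0, 35.0] [-0.1, 0.1, 0.0]
[8.4, -0.0, 35.9] [-0.0, 0.0, 0.0]
-> [ 0.44   -0.1     0.0299]
```

Emit:
{"method": "apply_moves", "body": {"moves": [{"jaw": 1, "offset": [8, 0, 35], "rot": [0, 0, 0]}, {"jaw": 1, "offset": [8, 1, 35], "rot": [0, 0, 0]}, {"jaw": 1, "offset": [8, 0, 36], "rot": [0, 0, 0]}, {"jaw": 1, "offset": [8, 1, 35], "rot": [0, 0, 0]}, {"jaw": 1, "offset": [8, 0, 36], "rot": [-0.2, 0.1, 0]}]}}

```text
time_s: 3.6
eef_pos: [0.4403, -0.0978, 0.0285]
eef_rot: [0.258, -0.009, 0.966, 0.003]
wrist_force: [1.4, -0.3, 0.8]
opening: 0.998
grasp_force: 0.0
```

Run:
```python
from h import *
p,R,o=now();print(o['time_s'],p,o['q'].round(2))
rows([((.47,-.1,.01),tool(.0167),5)])
ctrl_im,P=cloud('scene');cv2.imwrite('pics/b.png',cv2.resize(ctrl_im[130:300,130:350,::-1],None,fx=3,fy=3))
```

```text
3.6 [ 0.44028922 -0.09776402  0.02853621] [-0.79 -0.12  2.45  0.75  0.56 -2.97]
[-3.0, -1.0, 6.0] [0.0, -0.0, 0.0]
[-3.0, -0.0, 6.0] [0.0, -0.0, 0.0]
[-3.0, -1.0, 6.0] [0.0, -0.0, 0.0]
[-4.0, -0.0, 6.0] [0.0, -0.1, 0.0]
[-3.5, -0.8, 6.9] [0.1, -0.0, 0.1]
-> [ 0.47 -0.1   0.01]
```

View pics/b.png

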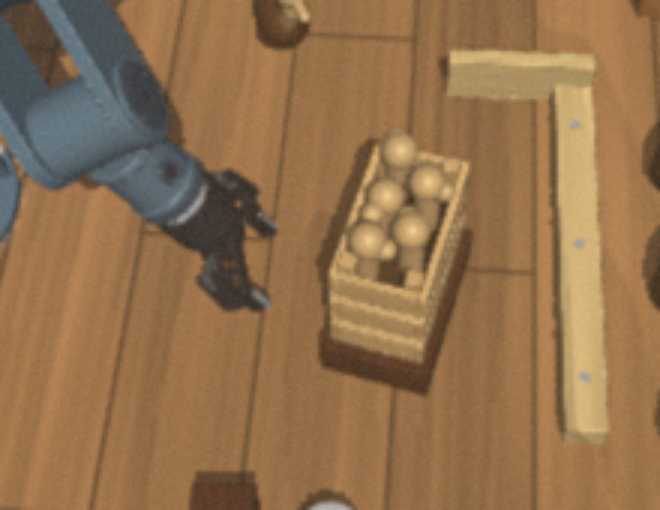

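Emit:
{"method": "apply_moves", "body": {"moves": [{"jaw": 1, "offset": [-3, -1, 6], "rot": [0, 0, 0]}, {"jaw": 1, "offset": [-3, 0, 6], "rot": [0, 0, 0]}, {"jaw": 1, "offset": [-3, -1, 6], "rot": [0, 0, 0]}, {"jaw": 1, "offset": [-4, 0, 6], "rot": [0, 0, 0]}, {"jaw": 1, "offset": [-4, -1, 7], "rot": [0.1, 0, 0.1]}]}}

```text
time_s: 4.28
eef_pos: [0.471, -0.1003, 0.0114]
eef_rot: [0.258, -0.008, 0.966, 0.002]
wrist_force: [0.8, 0.1, 0.8]
opening: 1.0
grasp_force: 0.0
```

Run:
```python
from h import *
p,R,o=now();print(o['time_s'],p,o['q'].round(2))
rows([((.505,-.1,.01),tool(.0167),5),((.545,-.1,.01),tool(.0167),5)])
```

```text
4.275 [ 0.47098316 -0.1002526   0.0114411 ] [-0.72  0.02  2.38  0.83  0.47 -3.  ]
[-6.0, -0.0, 4.0] [-0.0, -0.0, -0.0]
[-6.0, -0.0, 4.0] [-0.0, -0.0, -0.0]
[-6.0, -0.0, 3.0] [-0.0, -0.0, -0.0]
[-5.0, -0.0, 4.0] [-0.0, -0.0, -0.0]
[-5.8, -0.3, 3.2] [-0.0, -0.1, -0.1]
-> [ 0.505 -0.1    0.01 ]
[-7.0, -0.0, 4.0] [-0.0, 0.0, 0.0]
[-7.0, -0.0, 4.0] [-0.0, 0.0, 0.0]
[-7.0, -0.0, 4.0] [-0.0, 0.0, 0.0]
[-7.0, -0.0, 4.0] [-0.0, 0.0, 0.0]
[-6.6, -0.7, 4.0] [-0.0, 0.0, 0.0]
-> [ 0.545  -0.1     0.0101]
```

Emit:
{"method": "apply_moves", "body": {"moves": [{"jaw": 1, "offset": [-6, 0, 4], "rot": [0, 0, 0]}, {"jaw": 1, "offset": [-6, 0, 4], "rot": [0, 0, 0]}, {"jaw": 1, "offset": [-6, 0, 3], "rot": [0, 0, 0]}, {"jaw": 1, "offset": [-5, 0, 4], "rot": [0, 0, 0]}, {"jaw": 1, "offset": [-6, 0, 3], "rot": [0, 0, 0]}]}}

```text
time_s: 4.9
eef_pos: [0.5044, -0.0991, 0.0095]
eef_rot: [0.257, -0.007, 0.966, 0.003]
wrist_force: [-1.9, 0.9, 1.8]
opening: 0.997
grasp_force: 1.1
```

Run:
```python
from h import *
p,R,o=now();print(o['time_s'],p,o['q'].round(2),o['wrist_force'])
P=[cloud('top')[1],cloud('scene')[1]]
print(fit_crate(P,(.565,-.1,-.22)))
rows([((.55,-.1,.01),tool(.0167),5)])
```

```text
4.9 [ 0.50443759 -0.09913587  0.00948248] [-0.65  0.1   2.31  0.81  0.44 -2.92] [-1.88331003  0.90276349  1.83727156]
(array([ 0.56289496, -0.09954276, -0.23145458]), 302, 1913, np.float64(0.0006491947877452081))
[-8.0, -0.0, 4.0] [0.0, -0.0, -0.0]
[-8.0, -0.0, 5.0] [0.0, -0.0, -0.0]
[-8.0, -1.0, 4.0] [0.0, -0.0, -0.0]
[-8.0, -0.0, 5.0] [0.0, -0.1, -0.0]
[-7.4, -0.5, 4.3] [0.1, -0.0, -0.1]
-> [ 0.55 -0.1   0.01]
```

Emit:
{"method": "apply_moves", "body": {"moves": [{"jaw": 1, "offset": [-8, 0, 4], "rot": [0, 0, 0]}, {"jaw": 1, "offset": [-8, 0, 5], "rot": [0, 0, 0]}, {"jaw": 1, "offset": [-8, -1, 4], "rot": [0, 0, 0]}, {"jaw": 1, "offset": [-8, 0, 5], "rot": [0, 0, 0]}, {"jaw": 1, "offset": [-7, 0, 4], "rot": [0, 0, 0]}]}}

```text
time_s: 5.62
eef_pos: [0.5489, -0.101, 0.0101]
eef_rot: [0.258, -0.007, 0.966, 0.001]
wrist_force: [-12.4, -4.8, 8.3]
opening: 0.999
grasp_force: 6.5
```

Run:
```python
from h import *
p,R,o=now();print(o['time_s'],p,o['q'].round(2),o['wrist_force'])
P=[cloud('top')[1],cloud('scene')[1]]
print(fit_crate(P,(.58,-.1,-.1),.04))
rows([((.60,-.1,.01),tool(.0167),5)])
```

```text
5.625 [ 0.54885726 -0.10095865  0.0100661 ] [-0.58  0.18  2.2   0.75  0.42 -2.8 ] [-12.39008928  -4.81932827   8.2814861 ]
(array([ 0.59481417, -0.09027638, -0.04989442]), 268, 1773, np.float64(0.0008249168227711587))
[-9.0, 0.0, 5.0] [-0.0, -0.0, -0.0]
[-9.0, 0.0, 5.0] [-0.0, -0.0, -0.0]
[-8.0, 0.0, 5.0] [-0.0, -0.0, -0.0]
[-9.0, 0.0, 5.0] [-0.0, -0.0, -0.1]
[-8.5, 0.1, 5.5] [-0.1, -0.1, -0.0]
-> [ 0.6  -0.1   0.01]
```

Emit:
{"method": "apply_moves", "body": {"moves": [{"jaw": 1, "offset": [-9, 0, 5], "rot": [0, 0, 0]}, {"jaw": 1, "offset": [-9, 0, 5], "rot": [0, 0, 0]}, {"jaw": 1, "offset": [-8, 0, 5], "rot": [0, 0, 0]}, {"jaw": 1, "offset": [-9, 0, 5], "rot": [0, 0, 0]}, {"jaw": 1, "offset": [-9, 0, 5], "rot": [0, 0, 0]}]}}

```text
time_s: 6.35
eef_pos: [0.5987, -0.0986, 0.0102]
eef_rot: [0.257, -0.008, 0.966, 0.003]
wrist_force: [-16.6, -1.9, 15.0]
opening: 0.997
grasp_force: 10.7
```

Run:
```python
from h import *
p,R,o=now();print(o['time_s'],p,o['q'].round(2),o['wrist_force'])
P=[cloud('top')[1],cloud('scene')[1]]
print(fit_crate(P,(.645,-.09,0),.04))
rows([((.630,-.1,.01),tool(.0167),5)])
```

```text
6.35 [ 0.59874614 -0.09861501  0.01018237] [-0.51  0.27  2.08  0.67  0.41 -2.67] [-16.6133622   -1.86830495  15.02455556]
(array([ 0.64176343, -0.08434498,  0.0150166 ]), 267, 1833, np.float64(0.0007874969201267269))
[-5.0, -0.0, 3.0] [0.0, -0.0, -0.0]
[-5.0, -0.0, 3.0] [0.0, -0.0, -0.0]
[-5.0, -1.0, 3.0] [0.0, -0.0, -0.0]
[-5.0, -0.0, 3.0] [0.0, -0.1, -0.0]
[-5.8, -0.7, 3.5] [0.0, -0.0, -0.1]
-> [ 0.63 -0.1   0.01]
```

Emit:
{"method": "apply_moves", "body": {"moves": [{"jaw": 1, "offset": [-6, 0, 3], "rot": [0, 0, 0]}, {"jaw": 1, "offset": [-6, 0, 3], "rot": [0, 0, 0]}, {"jaw": 1, "offset": [-6, -1, 4], "rot": [0, 0, 0]}, {"jaw": 1, "offset": [-6, 0, 4], "rot": [0, 0, 0]}, {"jaw": 1, "offset": [-5, 0, 3], "rot": [0, 0, 0]}]}}

```text
time_s: 7.08
eef_pos: [0.6323, -0.0988, 0.0102]
eef_rot: [0.257, -0.008, 0.966, 0.003]
wrist_force: [-18.4, -0.8, 19.1]
opening: 1.0
grasp_force: 13.1
```

Run:
```python
from h import *
p,R,o=now();print(o['time_s'],p,o['q'].round(2),o['wrist_force'])
P=[cloud('top')[1],cloud('scene')[1]]
c=fit_crate(P,(.675,-.083,0.01),.04);print(c)
R0=tool(.0167);R1=tool(np.pi/2+.0167)
# back off, up, round to the right side, turn
rows([((.56,-.1,.02),R0,5),((.55,-.15,.12),None,5),((.66,-.30,.18),R1,15)])
```

```text
7.075 [ 0.63234522 -0.0988156   0.01019619] [-0.47  0.33  2.    0.62  0.42 -2.58] [-18.35539114  -0.75353759  19.11043099]
(array([ 0.67839951, -0.0841812 ,  0.01818509]), 432, 1830, np.float64(0.0013785578528560383))
[12.0, 0.0, -9.0] [0.0, -0.0, -0.0]
[12.0, 0.0, -9.0] [0.0, -0.0, -0.0]
[12.0, 0.0, -9.0] [0.0, -0.1, -0.0]
[11.0, 0.0, -9.0] [0.0, -0.0, -0.0]
[11.5, 0.2, -8.7] [0.1, -0.1, -0.0]
-> [ 0.56 -0.1   0.02]
[-8.0, -10.0, -18.0] [0.0, 0.0, 0.0]
[-8.0, -10.0, -18.0] [0.0, 0.0, 0.0]
[-8.0, -10.0, -19.0] [0.0, 0.0, 0.0]
[-8.0, -10.0, -18.0] [0.0, 0.0, 0.0]
[-8.7, -9.8, -19.0] [0.0, 0.0, 0.0]
-> [ 0.55 -0.15  0.12]
[-8.0, -10.0, 0.0] [0.0, 3.1, 6.2]
[-9.0, -9.0, -0.0] [0.0, 3.1, 6.2]
[-10.0, -8.0, -1.0] [0.0, 3.1, 6.2]
[-11.0, -7.0, -1.0] [0.0, 3.1, 6.2]
[-12.0, -6.0, -2.0] [0.0, 3.1, 6.2]
[-12.0, -4.0, -3.0] [0.0, 3.1, 6.2]
[-12.0, -3.0, -3.0] [0.0, 3.1, 6.2]
[-12.0, -2.0, -4.0] [0.0, 3.1, 6.3]
[-12.0, -1.0, -5.0] [0.0, 3.1, 6.2]
[-12.0, 1.0, -5.0] [0.0, 3.1, 6.3]
[-12.0, 2.0, -6.0] [0.0, 3.1, 6.2]
[-11.0, 3.0, -7.0] [0.0, 3.2, 6.3]
[-10.0, 4.0, -7.0] [0.0, 3.1, 6.3]
[-9.0, 6.0, -8.0] [0.0, 3.2, 6.2]
[-7.5, 6.3, -8.0] [0.1, 3.1, 6.3]
-> [ 0.66 -0.3   0.18]
```

Run:
```python
from h import *
R0=tool(.0167);R1=tool(np.pi/2+.0167);k=Ro.from_matrix(R0.T@R1).as_rotvec();Rm=R0@Ro.from_rotvec(k/3).as_matrix()
rows([((.55,-.11,.09),R0,5),((.56,-.27,.15),Rm,5),((.672,-.28,.10),R1,10)])
```

```text
[7.0, -2.0, -22.0] [0.0, -0.0, -0.0]
[6.0, -2.0, -22.0] [0.0, -0.0, -0.0]
[7.0, -2.0, -22.0] [0.0, -0.1, -0.0]
[6.0, -2.0, -22.0] [0.0, -0.0, -0.0]
[6.4, -1.5, -22.5] [0.1, -0.1, -0.0]
-> [ 0.55   -0.11    0.0901]
[-7.0, -32.0, -10.0] [0.0, 3.1, 6.2]
[-10.0, -31.0, -10.0] [0.0, 3.1, 6.2]
[-13.0, -30.0, -11.0] [0.0, 3.1, 6.2]
[-16.0, -28.0, -11.0] [0.0, 3.2, 6.3]
[-17.6, -26.6, -12.5] [0.0, 3.1, 6.2]
-> [ 0.56 -0.27  0.15]
[-9.0, 3.0, 8.0] [0.0, 3.1, 6.2]
[-9.0, 4.0, 7.0] [0.0, 3.1, 6.2]
[-9.0, 5.0, 7.0] [0.0, 3.1, 6.2]
[-9.0, 6.0, 6.0] [0.0, 3.1, 6.2]
[-8.0, 7.0, 6.0] [0.0, 3.1, 6.3]
[-7.0, 8.0, 5.0] [0.0, 3.1, 6.2]
[-7.0, 9.0, 5.0] [0.0, 3.1, 6.3]
[-6.0, 10.0, 5.0] [0.0, 3.2, 6.2]
[-5.0, 10.0, 4.0] [0.0, 3.1, 6.3]
[-4.6, 11.5, 3.6] [0.0, 3.2, 6.2]
-> [ 0.672 -0.28   0.1  ]
```

Emit:
{"method": "apply_moves", "body": {"moves": [{"jaw": 1, "offset": [12, 0, -8], "rot": [0, 0, 0]}, {"jaw": 1, "offset": [6, -2, -24], "rot": [0, 0, 0]}, {"jaw": 1, "offset": [6, -2, -26], "rot": [0, 0, 0]}, {"jaw": 0.9, "offset": [4, -2, -26], "rot": [0, 0, 0]}, {"jaw": 0.9, "offset": [4, -2, -26], "rot": [0, 0, 0]}]}}

```text
time_s: 7.8
eef_pos: [0.5494, -0.1084, 0.0894]
eef_rot: [0.257, -0.007, 0.966, 0.003]
wrist_force: [0.6, -0.7, -0.1]
opening: 0.896
grasp_force: 0.0
```

Emit:
{"method": "apply_moves", "body": {"moves": [{"jaw": 0.8, "offset": [-7, -32, -10], "rot": [0, 3.1, 6.2]}, {"jaw": 0.7, "offset": [-10, -31, -10], "rot": [0, 3.1, 6.2]}, {"jaw": 0.7, "offset": [-13, -30, -11], "rot": [0, 3.1, 6.2]}, {"jaw": 0.7, "offset": [-16, -28, -11], "rot": [0, 3.2, 6.3]}, {"jaw": 0.7, "offset": [-18, -27, -12], "rot": [0, 3.1, 6.2]}]}}

```text
time_s: 8.43
eef_pos: [0.5606, -0.2698, 0.1487]
eef_rot: [0.114, 0.252, 0.958, 0.071]
wrist_force: [0.1, 0.1, 0.5]
opening: 0.701
grasp_force: 0.0
```

Run:
```python
from h import *
p,R,o=now();print(o['time_s'],p,o['q'].round(2),o['wrist_force'],o['opening'])
P=[cloud('top')[1],cloud('scene')[1]]
print(fit_crate(P,(.675,-.083,0.01)),fit_corner(P[1:],(.737,.2015,.0167)))
rows([((.672,-.28,.10),tool(np.pi/2+.0167),10)])
```

```text
8.425 [ 0.56063835 -0.26979336  0.14865998] [-0.78  0.21  1.71  0.27  1.1  -1.94] [0.08721094 0.12309932 0.53122553] 0.7005053868352491
(array([ 0.67744264, -0.08420479,  0.0253595 ]), 451, 1838, np.float64(0.0009609905465753077)) (array([0.73756061, 0.20169654, 0.01523654]), 45, 275, np.float64(0.001363289469012233))
[-9.0, 4.0, 8.0] [-0.0, 3.1, 6.2]
[-9.0, 5.0, 7.0] [-0.0, 3.1, 6.2]
[-8.0, 5.0, 7.0] [0.0, 3.1, 6.2]
[-8.0, 6.0, 6.0] [0.0, 3.1, 6.2]
[-8.0, 7.0, 6.0] [0.0, 3.1, 6.2]
[-7.0, 8.0, 5.0] [0.0, 3.1, 6.2]
[-7.0, 9.0, 5.0] [0.0, 3.2, 6.2]
[-6.0, 9.0, 5.0] [0.0, 3.1, 6.2]
[-5.0, 10.0, 4.0] [0.0, 3.2, 6.2]
[-3.5, 10.6, 4.8] [0.0, 3.1, 6.2]
-> [ 0.672 -0.28   0.1  ]
```

Emit:
{"method": "apply_moves", "body": {"moves": [{"jaw": 0.7, "offset": [-9, 4, 8], "rot": [0, 3.1, 6.2]}, {"jaw": 0.7, "offset": [-9, 5, 7], "rot": [0, 3.1, 6.2]}, {"jaw": 0.7, "offset": [-8, 5, 7], "rot": [0, 3.1, 6.2]}, {"jaw": 0.7, "offset": [-8, 6, 6], "rot": [0, 3.1, 6.2]}, {"jaw": 0.7, "offset": [-8, 7, 6], "rot": [0, 3.1, 6.2]}]}}

```text
time_s: 9.15
eef_pos: [0.6158, -0.2711, 0.122]
eef_rot: [-0.038, 0.486, 0.863, 0.132]
wrist_force: [-0.3, -0.3, -0.2]
opening: 0.698
grasp_force: 0.0
```

Emit:
{"method": "apply_moves", "body": {"moves": [{"jaw": 0.7, "offset": [-7, 8, 5], "rot": [0, 3.1, 6.2]}, {"jaw": 0.7, "offset": [-7, 9, 5], "rot": [0, 3.2, 6.2]}, {"jaw": 0.7, "offset": [-6, 9, 5], "rot": [0, 3.1, 6.2]}, {"jaw": 0.7, "offset": [-5, 10, 4], "rot": [0, 3.2, 6.2]}, {"jaw": 0.7, "offset": [-4, 10, 5], "rot": [0, 3.1, 6.2]}]}}

```text
time_s: 9.78
eef_pos: [0.67, -0.2742, 0.0965]
eef_rot: [-0.188, 0.676, 0.689, 0.182]
wrist_force: [0.0, -0.1, 0.6]
opening: 0.7
grasp_force: 0.0
```

Run:
```python
from h import *
p,R,o=now();print(o['time_s'],p,o['q'].round(2),o['wrist_force'],o['opening'],R.round(2))
im,P=cloud('top');cv2.imwrite('pics/c.png',cv2.resize(im[100:270,190:420,::-1],None,fx=3,fy=3))
rows([((.671,-.215,.014),tool(np.pi/2+.0167),5),((.670,-.165,.014),tool(np.pi/2+.0167),5)])
```

```text
9.775 [ 0.67001157 -0.27419456  0.09650666] [-0.73  0.84  0.99  0.38  1.69 -0.78] [ 0.01251489 -0.13094617  0.57538395] 0.7003727659055894 [[-0.02  1.   -0.01]
 [ 0.86  0.02  0.5 ]
 [ 0.5  -0.   -0.86]]
[2.0, 1.0, 20.0] [-0.1, -0.1, -0.1]
[2.0, 0.0, 20.0] [-0.0, -0.1, -0.0]
[2.0, 1.0, 20.0] [-0.1, -0.1, -0.1]
[2.0, 0.0, 20.0] [-0.0, -0.1, -0.0]
[3.0, 0.5, 19.2] [-0.1, -0.1, -0.1]
-> [ 0.671 -0.215  0.014]
[9.0, -0.0, 5.0] [0.0, 0.0, 0.0]
[9.0, -0.0, 5.0] [0.0, 0.0, 0.0]
[8.0, -0.0, 5.0] [0.0, 0.0, 0.0]
[9.0, -0.0, 5.0] [0.0, 0.0, 0.0]
[8.3, -0.1, 5.0] [0.0, 0.0, 0.0]
-> [ 0.67  -0.165  0.014]
```

View pics/c.png

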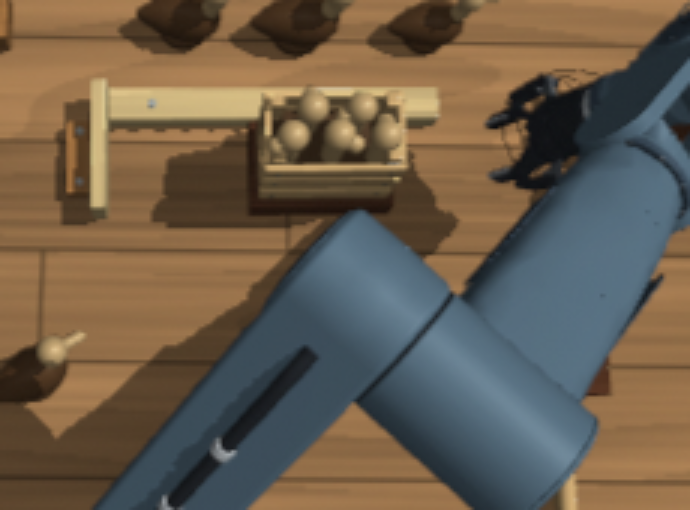

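Emit:
{"method": "apply_moves", "body": {"moves": [{"jaw": 0.7, "offset": [2, 1, 20], "rot": [-0.1, -0.1, -0.1]}, {"jaw": 0.7, "offset": [2, 0, 20], "rot": [0, -0.1, 0]}, {"jaw": 0.7, "offset": [2, 1, 20], "rot": [-0.1, -0.1, -0.1]}, {"jaw": 0.7, "offset": [2, 0, 20], "rot": [0, -0.1, 0]}, {"jaw": 0.7, "offset": [3, 0, 19], "rot": [-0.1, -0.1, -0.1]}]}}

```text
time_s: 10.45
eef_pos: [0.6708, -0.215, 0.016]
eef_rot: [-0.181, 0.675, 0.692, 0.181]
wrist_force: [-0.0, -0.8, -0.4]
opening: 0.703
grasp_force: 0.0
```

Emit:
{"method": "apply_moves", "body": {"moves": [{"jaw": 0.7, "offset": [9, 0, 5], "rot": [0, 0, 0]}, {"jaw": 0.7, "offset": [9, 0, 5], "rot": [0, 0, 0]}, {"jaw": 0.7, "offset": [8, 0, 5], "rot": [0, 0, 0]}, {"jaw": 0.7, "offset": [9, 0, 5], "rot": [0, 0, 0]}, {"jaw": 0.7, "offset": [8, 0, 5], "rot": [0, 0, 0]}]}}

```text
time_s: 11.08
eef_pos: [0.6702, -0.1673, 0.0171]
eef_rot: [-0.18, 0.675, 0.692, 0.18]
wrist_force: [-2.2, -13.1, 6.8]
opening: 0.701
grasp_force: 6.3
```

Run:
```python
from h import *
p,R,o=now();print(o['time_s'],p,o['q'].round(2),o['wrist_force'],o['opening'])
im,P=cloud('scene');Q=cloud('top')[1]
print(fit_crate([Q,P],(.675,-.083,0.01)))
cv2.imwrite('pics/d.png',cv2.resize(im[130:320,200:420,::-1],None,fx=3,fy=3))
rows([((.669,-.115,.014),tool(np.pi/2+.0167),5)])
```

```text
11.075 [ 0.67019451 -0.16729365  0.01713485] [-0.62  0.8   1.21  0.41  1.46 -0.76] [ -2.15744755 -13.14331946   6.79998437] 0.7010265102540473
(array([ 0.67651206, -0.08318128,  0.00563468]), 195, 1497, np.float64(0.0008983058124527096))
[9.0, -0.0, 6.0] [0.0, 0.1, 0.1]
[9.0, -0.0, 6.0] [0.0, 0.1, 0.1]
[8.0, -0.0, 6.0] [0.1, 0.1, 0.1]
[9.0, -0.0, 5.0] [0.0, 0.1, 0.1]
[8.4, -0.2, 5.9] [0.1, 0.1, 0.2]
-> [ 0.669 -0.115  0.014]
```

View pics/d.png

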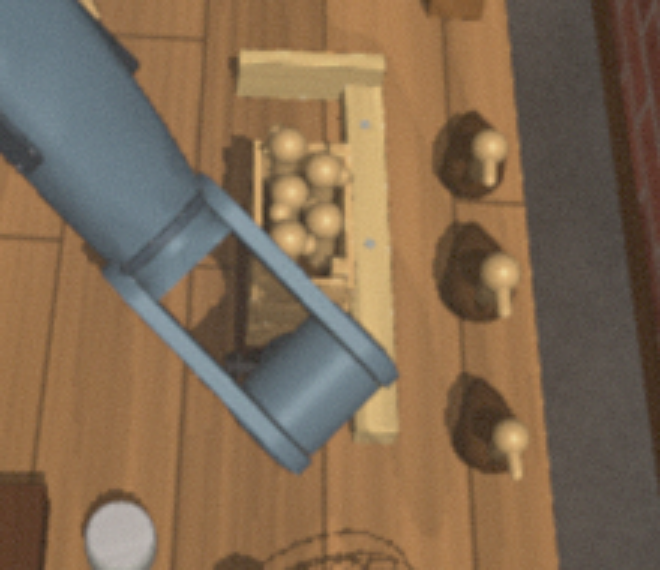

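Emit:
{"method": "apply_moves", "body": {"moves": [{"jaw": 0.7, "offset": [9, 0, 6], "rot": [0, 0.1, 0.1]}, {"jaw": 0.7, "offset": [9, 0, 6], "rot": [0, 0.1, 0.1]}, {"jaw": 0.7, "offset": [9, 0, 6], "rot": [0, 0.1, 0.1]}, {"jaw": 0.7, "offset": [9, 0, 5], "rot": [0, 0.1, 0.1]}, {"jaw": 0.7, "offset": [9, 0, 5], "rot": [0, 0, 0]}]}}

```text
time_s: 11.8
eef_pos: [0.6714, -0.1186, 0.0174]
eef_rot: [-0.179, 0.678, 0.689, 0.182]
wrist_force: [-0.0, -13.5, 8.5]
opening: 0.699
grasp_force: 7.0
```

Run:
```python
from h import *
p,R,o=now();print(o['time_s'],p,o['q'].round(2),o['wrist_force'],o['opening'])
P=cloud('scene')[1];Q=cloud('top')[1]
print(fit_crate([Q,P],(.675,-.033,0.01)))
rows([((.668,-.065,.014),tool(np.pi/2+.0167),5)])
```

```text
11.8 [ 0.67140122 -0.11856681  0.01744562] [-0.57  0.76  1.28  0.44  1.41 -0.73] [ -0.04693189 -13.4720003    8.48007354] 0.6992923334378682
(array([ 0.67913102, -0.03488275, -0.01140626]), 161, 1399, np.float64(0.0008768047894867591))
[9.0, -0.0, 6.0] [0.1, 0.1, 0.0]
[9.0, -1.0, 6.0] [0.1, 0.0, 0.0]
[8.0, -0.0, 6.0] [0.1, 0.1, 0.1]
[9.0, -1.0, 5.0] [0.1, 0.0, 0.0]
[8.1, -0.4, 5.8] [0.1, 0.1, 0.1]
-> [ 0.668 -0.065  0.014]
```

Emit:
{"method": "apply_moves", "body": {"moves": [{"jaw": 0.7, "offset": [9, 0, 6], "rot": [0.1, 0.1, 0]}, {"jaw": 0.7, "offset": [9, -1, 6], "rot": [0.1, 0, 0]}, {"jaw": 0.7, "offset": [9, 0, 6], "rot": [0.1, 0.1, 0.1]}, {"jaw": 0.7, "offset": [9, -1, 6], "rot": [0.1, 0, 0]}, {"jaw": 0.7, "offset": [9, 0, 6], "rot": [0.1, 0.1, 0.1]}]}}

```text
time_s: 12.52
eef_pos: [0.6713, -0.067, 0.0171]
eef_rot: [-0.181, 0.678, 0.689, 0.182]
wrist_force: [-0.4, -21.3, 23.0]
opening: 0.702
grasp_force: 15.2
```

Run:
```python
from h import *
p,R,o=now();print(o['time_s'],p,o['q'].round(2),o['wrist_force'],o['opening'])
P=cloud('scene')[1];Q=cloud('top')[1]
print(fit_crate([Q,P],(.675,.018,0.01)))
rows([((.667,-.015,.014),tool(np.pi/2+.0167),5)])
```

```text
12.525 [ 0.67125363 -0.06703046  0.01712868] [-0.51  0.73  1.34  0.46  1.37 -0.68] [ -0.42530901 -21.29825948  23.01880824] 0.7022372088306116
(array([ 0.67905143,  0.01620789, -0.01373335]), 161, 1300, np.float64(0.0010466136904231892))
[8.0, -1.0, 6.0] [0.1, 0.0, 0.0]
[9.0, -1.0, 5.0] [0.1, 0.0, 0.0]
[8.0, -0.0, 6.0] [0.0, 0.0, 0.0]
[9.0, -1.0, 5.0] [0.1, 0.1, 0.0]
[8.1, -0.3, 5.8] [0.0, 0.0, 0.1]
-> [ 0.667 -0.015  0.014]
```

Emit:
{"method": "apply_moves", "body": {"moves": [{"jaw": 0.7, "offset": [9, -1, 4], "rot": [0, 0, 0]}, {"jaw": 0.7, "offset": [9, -1, 4], "rot": [0, 0, 0]}, {"jaw": 0.7, "offset": [9, 0, 5], "rot": [0, 0, 0]}, {"jaw": 0.7, "offset": [9, -1, 5], "rot": [0, 0, 0]}, {"jaw": 0.7, "offset": [9, 0, 5], "rot": [0, 0, 0]}]}}

```text
time_s: 13.25
eef_pos: [0.6659, -0.0142, 0.0175]
eef_rot: [-0.183, 0.678, 0.688, 0.182]
wrist_force: [1.1, -15.3, 10.5]
opening: 0.699
grasp_force: 8.2
```

Run:
```python
from h import *
p,R,o=now();print(o['time_s'],p,o['q'].round(2),o['wrist_force'],o['opening'])
P=cloud('scene')[1];Q=cloud('top')[1]
print(fit_crate([Q,P],(.675,.068,0.0)))
rows([((.667,.01,.016),tool(np.pi/2+.0167),5)])
```

```text
13.25 [ 0.66591172 -0.01423709  0.01751512] [-0.44  0.69  1.4   0.48  1.33 -0.64] [  1.10748673 -15.34972847  10.4807836 ] 0.6986589743765201
(array([ 0.67392155,  0.06891775, -0.01201247]), 145, 1237, np.float64(0.0009205525812889821))
[4.0, 0.0, 3.0] [0.0, -0.0, 0.0]
[4.0, 0.0, 2.0] [0.0, -0.0, 0.0]
[4.0, 1.0, 3.0] [0.0, -0.0, 0.0]
[3.0, 0.0, 2.0] [0.0, -0.0, 0.0]
[3.6, 0.7, 2.6] [0.1, -0.0, 0.0]
-> [0.667 0.01  0.016]
```

Emit:
{"method": "apply_moves", "body": {"moves": [{"jaw": 0.7, "offset": [5, 0, 3], "rot": [0.2, 0, -0.3]}, {"jaw": 0.7, "offset": [5, 0, 3], "rot": [0.2, 0, -0.3]}, {"jaw": 0.7, "offset": [5, 0, 3], "rot": [0.2, 0, -0.3]}, {"jaw": 0.7, "offset": [5, 0, 3], "rot": [0.2, 0, -0.3]}, {"jaw": 0.7, "offset": [5, 0, 2], "rot": [0.2, 0, -0.3]}]}}

```text
time_s: 13.98
eef_pos: [0.6652, 0.0147, 0.0177]
eef_rot: [-0.187, 0.667, 0.699, 0.178]
wrist_force: [2.6, -13.0, 7.5]
opening: 0.702
grasp_force: 6.2
```

Run:
```python
from h import *
p,R,o=now();print(o['time_s'],p,o['q'].round(2),o['wrist_force'],o['opening'])
P=cloud('scene')[1];Q=cloud('top')[1]
print(fit_crate([Q,P],(.675,.098,0.0),.015))
```

```text
13.975 [0.66516148 0.01469512 0.01773876] [-0.4   0.69  1.4   0.48  1.32 -0.64] [  2.59718026 -13.0102305    7.46803479] 0.7023938430876296
(array([0.67055495, 0.09958201, 0.02501808]), 154, 1238, np.float64(0.0011163806433449417))
```

Emit:
{"method": "apply_moves", "body": {"moves": [{"jaw": 0.7, "offset": [1.3, 0, 0.6], "rot": [0, 0, 0.1]}, {"jaw": 0.7, "offset": [1.3, 0, 0.6], "rot": [-0.1, 0, 0.1]}, {"jaw": 0.7, "offset": [1.3, 0, 0.6], "rot": [0, 0, 0.1]}, {"jaw": 0.7, "offset": [1.3, 0, 0.6], "rot": [-0.1, 0, 0.1]}, {"jaw": 0.7, "offset": [1.3, 0, 0.6], "rot": [0, 0, 0]}]}}

```text
time_s: 14.7
eef_pos: [0.6642, 0.0222, 0.0178]
eef_rot: [-0.187, 0.67, 0.696, 0.179]
wrist_force: [2.2, -12.5, 8.1]
opening: 0.703
grasp_force: 6.2
```

Run:
```python
from h import *
p,R,o=now();print(o['time_s'],p,o['wrist_force'],o['opening'])
P=cloud('scene')[1];Q=cloud('top')[1]
print(fit_crate([Q,P],(.671,.104,0.02),.015))
```

```text
14.7 [0.66415279 0.02219123 0.01779721] [  2.20125999 -12.49845895   8.06022594] 0.7029161445456505
(array([0.66950148, 0.1055226 , 0.02795747]), 107, 1260, np.float64(0.0008303442711947023))
```

Emit:
{"method": "apply_moves", "body": {"moves": [{"jaw": 0.7, "offset": [0.8, 0, 0.4], "rot": [0, 0, 0]}, {"jaw": 0.7, "offset": [0.8, 0, 0.4], "rot": [0, 0, 0]}, {"jaw": 0.7, "offset": [0.8, 0, 0.4], "rot": [0, 0, 0]}, {"jaw": 0.7, "offset": [0.8, 0, 0.4], "rot": [0, 0, 0]}, {"jaw": 0.7, "offset": [0.8, 0, 0.4], "rot": [0, 0, 0]}]}}

```text
time_s: 15.42
eef_pos: [0.6643, 0.0241, 0.0184]
eef_rot: [-0.186, 0.67, 0.696, 0.178]
wrist_force: [-1.6, -21.5, 10.4]
opening: 0.701
grasp_force: 10.2
```

Emit:
{"method": "apply_moves", "body": {"moves": [{"jaw": 0.7, "offset": [0.8, 0, 0.4], "rot": [0, 0, 0.1]}, {"jaw": 0.7, "offset": [0.8, 0, 0.4], "rot": [0, 0, 0.1]}, {"jaw": 0.7, "offset": [0.8, 0, 0.4], "rot": [-0.1, 0, 0.1]}, {"jaw": 0.7, "offset": [0.8, 0, 0.4], "rot": [0, 0, 0.1]}, {"jaw": 0.7, "offset": [0, 0, 0], "rot": [-0.1, 0, 0.1]}]}}

```text
time_s: 16.05
eef_pos: [0.6647, 0.0255, 0.019]
eef_rot: [-0.184, 0.674, 0.693, 0.178]
wrist_force: [-2.0, -26.8, 12.9]
opening: 0.694
grasp_force: 12.3
```

Run:
```python
from h import *
p,R,o=now();print(o['time_s'],p,o['wrist_force'],o['opening'])
P=cloud('scene')[1];Q=cloud('top')[1]
print(fit_crate([Q,P],(.671,.106,0.02),.015))
R0=tool(.0167);R1=R;k=Ro.from_matrix(R1.T@R0).as_rotvec();Rm=R1@Ro.from_rotvec(k/2).as_matrix()
rows([((.645,-.06,.04),None,5),((.54,-.06,.15),Rm,10),((.52,.10,.10),R0,10),((.58,.105,.012),R0,5)])
```

```text
16.05 [0.66471682 0.02548115 0.01898496] [ -2.00259702 -26.82894838  12.91224418] 0.6940057796580633
(array([0.6695359 , 0.1059427 , 0.02866522]), 119, 1225, np.float64(0.0008357868188898568))
[-13.0, -4.0, -12.0] [0.0, 0.0, 0.0]
[-13.0, -5.0, -12.0] [0.0, 0.0, 0.0]
[-12.0, -4.0, -12.0] [0.0, 0.0, 0.0]
[-13.0, -5.0, -12.0] [0.0, 0.0, 0.0]
[-12.4, -4.1, -12.2] [0.0, 0.0, 0.0]
-> [ 0.645 -0.06   0.04 ]
[6.0, -11.0, -9.0] [-0.0, -2.3, -4.6]
[6.0, -10.0, -10.0] [-0.0, -2.3, -4.6]
[6.0, -9.0, -10.0] [-0.0, -2.3, -4.6]
[7.0, -9.0, -10.0] [-0.0, -2.4, -4.7]
[7.0, -8.0, -10.0] [-0.0, -2.3, -4.6]
[7.0, -8.0, -11.0] [-0.0, -2.4, -4.7]
[8.0, -7.0, -11.0] [-0.0, -2.3, -4.6]
[8.0, -7.0, -12.0] [-0.1, -2.4, -4.7]
[8.0, -6.0, -12.0] [-0.0, -2.3, -4.6]
[7.2, -5.4, -11.5] [-0.1, -2.4, -4.7]
-> [ 0.54 -0.06  0.15]
[13.0, 9.0, 7.0] [-0.0, -2.3, -4.6]
[12.0, 10.0, 7.0] [-0.0, -2.3, -4.6]
[11.0, 11.0, 6.0] [-0.0, -2.3, -4.6]
[11.0, 12.0, 6.0] [-0.0, -2.3, -4.6]
[10.0, 12.0, 5.0] [-0.0, -2.4, -4.7]
[9.0, 13.0, 5.0] [-0.0, -2.3, -4.6]
[8.0, 14.0, 4.0] [-0.0, -2.4, -4.7]
[7.0, 15.0, 4.0] [-0.0, -2.3, -4.6]
[7.0, 15.0, 4.0] [-0.1, -2.4, -4.7]
[5.2, 15.6, 3.4] [-0.0, -2.3, -4.6]
-> [0.5199 0.1    0.1   ]
[-2.0, 1.0, 21.0] [-0.0, -0.0, -0.0]
[-2.0, 1.0, 21.0] [-0.0, -0.0, -0.0]
[-1.0, 1.0, 21.0] [-0.0, -0.0, -0.0]
[-2.0, 1.0, 22.0] [-0.0, -0.0, -0.0]
[-1.2, 0.0, 21.3] [-0.0, -0.0, -0.0]
-> [0.5801 0.105  0.012 ]
```

Emit:
{"method": "apply_moves", "body": {"moves": [{"jaw": 0.7, "offset": [-13, -4, -8], "rot": [0, 0, 0]}, {"jaw": 0.7, "offset": [-13, -5, -12], "rot": [0, 0, 0]}, {"jaw": 0.7, "offset": [-12, -4, -13], "rot": [0, 0, 0]}, {"jaw": 0.7, "offset": [-13, -5, -13], "rot": [0, 0, 0]}, {"jaw": 0.7, "offset": [-12, -4, -14], "rot": [0, 0, 0]}]}}

```text
time_s: 16.77
eef_pos: [0.6408, -0.0519, 0.0364]
eef_rot: [-0.192, 0.672, 0.693, 0.178]
wrist_force: [0.5, 0.8, -0.6]
opening: 0.702
grasp_force: 0.0
```

Emit:
{"method": "apply_moves", "body": {"moves": [{"jaw": 0.7, "offset": [6, -11, -9], "rot": [0, -2.3, -4.6]}, {"jaw": 0.7, "offset": [6, -10, -10], "rot": [0, -2.3, -4.6]}, {"jaw": 0.7, "offset": [6, -9, -10], "rot": [0, -2.3, -4.6]}, {"jaw": 0.7, "offset": [7, -9, -10], "rot": [0, -2.4, -4.7]}, {"jaw": 0.7, "offset": [7, -8, -10], "rot": [0, -2.3, -4.6]}]}}

```text
time_s: 17.4
eef_pos: [0.5896, -0.0523, 0.092]
eef_rot: [-0.081, 0.533, 0.83, 0.144]
wrist_force: [0.2, 0.2, 0.0]
opening: 0.701
grasp_force: 0.0
```

Emit:
{"method": "apply_moves", "body": {"moves": [{"jaw": 0.8, "offset": [7, -8, -11], "rot": [0, -2.4, -4.7]}, {"jaw": 0.9, "offset": [8, -7, -11], "rot": [0, -2.3, -4.6]}, {"jaw": 1, "offset": [8, -7, -12], "rot": [0, -2.4, -4.7]}, {"jaw": 1, "offset": [8, -6, -12], "rot": [0, -2.3, -4.6]}, {"jaw": 1, "offset": [7, -5, -12], "rot": [0, -2.4, -4.7]}]}}

```text
time_s: 18.02
eef_pos: [0.5374, -0.0532, 0.1487]
eef_rot: [0.035, 0.367, 0.924, 0.102]
wrist_force: [-0.1, 1.1, 0.4]
opening: 1.004
grasp_force: 0.0
```

Run:
```python
from h import *
p,R,o=now();print(o['time_s'],p,o['q'].round(2),o['wrist_force'],o['opening'])
P=cloud('scene')[1];Q=cloud('top')[1]
for w in([Q,P],[Q],[P]):print(fit_crate(w,(.671,.106,0.02),.015))
R0=tool(.0167)
rows([((.52,.10,.11),R0,10),((.58,.105,.012),R0,5)])
```

```text
18.025 [ 0.53742533 -0.05320231  0.14866701] [-0.46  0.08  1.85  0.23  1.17 -1.36] [-0.12406381  1.08313406  0.36248104] 1.0044309127404556
(array([0.67015339, 0.10540159, 0.0336088 ]), 350, 1801, np.float64(0.0008936309405673803))
(array([0.66946808, 0.11007621, 0.02591667]), 105, 753, np.float64(0.0006692043531517419))
(array([ 6.80150574e-01,  1.05389415e-01, -3.02469820e-04]), 343, 1035, np.float64(0.001436984927317267))
[12.0, 9.0, 6.0] [0.0, -2.4, -4.6]
[11.0, 10.0, 6.0] [0.0, -2.4, -4.6]
[11.0, 11.0, 5.0] [0.0, -2.4, -4.6]
[10.0, 11.0, 5.0] [0.0, -2.4, -4.6]
[9.0, 12.0, 4.0] [0.0, -2.4, -4.6]
[8.0, 13.0, 4.0] [0.0, -2.4, -4.6]
[8.0, 13.0, 4.0] [0.0, -2.4, -4.6]
[6.0, 14.0, 3.0] [0.1, -2.4, -4.7]
[6.0, 15.0, 3.0] [0.0, -2.4, -4.6]
[4.0, 14.8, 2.8] [0.1, -2.4, -4.7]
-> [0.52 0.1  0.11]
[-1.0, 1.0, 23.0] [-0.0, -0.0, 0.0]
[-1.0, 1.0, 23.0] [-0.0, -0.0, 0.0]
[-0.0, 1.0, 23.0] [-0.0, -0.0, 0.0]
[-1.0, 1.0, 23.0] [-0.0, -0.0, 0.0]
[-0.1, 0.0, 22.9] [-0.0, -0.0, 0.0]
-> [0.58  0.105 0.012]
```

Emit:
{"method": "apply_moves", "body": {"moves": [{"jaw": 1, "offset": [12, 9, 6], "rot": [0, -2.4, -4.6]}, {"jaw": 1, "offset": [11, 10, 6], "rot": [0, -2.4, -4.6]}, {"jaw": 1, "offset": [11, 11, 5], "rot": [0, -2.4, -4.6]}, {"jaw": 1, "offset": [10, 11, 5], "rot": [0, -2.4, -4.6]}, {"jaw": 1, "offset": [9, 12, 4], "rot": [0, -2.4, -4.6]}]}}

```text
time_s: 18.75
eef_pos: [0.5293, 0.0242, 0.128]
eef_rot: [0.15, 0.186, 0.97, 0.055]
wrist_force: [-0.2, 0.7, -0.1]
opening: 0.999
grasp_force: 0.0
```

Emit:
{"method": "apply_moves", "body": {"moves": [{"jaw": 1, "offset": [8, 13, 4], "rot": [0, -2.4, -4.6]}, {"jaw": 1, "offset": [8, 13, 4], "rot": [0, -2.4, -4.6]}, {"jaw": 1, "offset": [6, 14, 3], "rot": [0.1, -2.4, -4.7]}, {"jaw": 1, "offset": [6, 15, 3], "rot": [0, -2.4, -4.6]}, {"jaw": 1, "offset": [4, 15, 3], "rot": [0.1, -2.4, -4.7]}]}}

```text
time_s: 19.38
eef_pos: [0.5207, 0.1006, 0.1083]
eef_rot: [0.258, -0.008, 0.966, 0.002]
wrist_force: [0.0, -0.6, -0.4]
opening: 1.001
grasp_force: 0.0
```

Run:
```python
from h import *
p,R,o=now();print(o['time_s'],p,o['q'].round(2),o['wrist_force'],o['opening'])
R0=tool(.0167)
rows([((.58,.105,.014),R0,5),((.622,.105,.012),R0,5)])
```

```text
19.375 [0.520715   0.10056185 0.10830575] [-0.06 -0.13  2.24  0.08  0.51 -1.7 ] [ 0.04622086 -0.63190238 -0.44837979] 1.0008568745177628
[-1.0, 1.0, 22.0] [0.0, -0.0, -0.0]
[-1.0, 1.0, 22.0] [0.0, -0.0, -0.0]
[-1.0, 0.0, 22.0] [0.0, -0.0, -0.0]
[-1.0, 1.0, 23.0] [0.0, -0.1, -0.0]
[-0.5, 0.4, 22.3] [0.0, -0.0, -0.0]
-> [0.58  0.105 0.014]
[-7.0, -0.0, 5.0] [0.0, -0.0, -0.0]
[-7.0, -0.0, 4.0] [0.0, -0.0, -0.0]
[-7.0, -0.0, 5.0] [0.0, -0.0, -0.0]
[-7.0, -0.0, 4.0] [0.0, -0.0, -0.0]
[-7.4, -0.7, 4.7] [0.0, -0.0, -0.0]
-> [0.622  0.105  0.0121]
```

Emit:
{"method": "apply_moves", "body": {"moves": [{"jaw": 1, "offset": [-1, 1, 22], "rot": [0, 0, 0]}, {"jaw": 1, "offset": [-1, 1, 22], "rot": [0, 0, 0]}, {"jaw": 1, "offset": [-1, 0, 22], "rot": [0, 0, 0]}, {"jaw": 1, "offset": [-1, 1, 23], "rot": [0, 0, 0]}, {"jaw": 1, "offset": [-1, 0, 22], "rot": [0, 0, 0]}]}}

```text
time_s: 20.0
eef_pos: [0.5807, 0.104, 0.0136]
eef_rot: [0.257, -0.006, 0.966, 0.003]
wrist_force: [0.7, -0.4, -0.2]
opening: 0.998
grasp_force: 0.0
```

Emit:
{"method": "apply_moves", "body": {"moves": [{"jaw": 1, "offset": [-7, 0, 5], "rot": [0, 0, 0]}, {"jaw": 1, "offset": [-7, 0, 4], "rot": [0, 0, 0]}, {"jaw": 1, "offset": [-7, 0, 5], "rot": [0, 0, 0]}, {"jaw": 1, "offset": [-7, 0, 4], "rot": [0, 0, 0]}, {"jaw": 1, "offset": [-7, 0, 4], "rot": [0, 0, 0]}]}}

```text
time_s: 20.62
eef_pos: [0.622, 0.1051, 0.0135]
eef_rot: [0.258, -0.008, 0.966, 0.002]
wrist_force: [-0.3, 0.1, -0.2]
opening: 1.0
grasp_force: 0.0
```

Emit:
{"method": "apply_moves", "body": {"moves": [{"jaw": 1, "offset": [-1.7, 0, 1], "rot": [0, 0, 0]}, {"jaw": 1, "offset": [-1.7, 0, 1], "rot": [0, 0, 0]}, {"jaw": 1, "offset": [-1.7, 0, 1], "rot": [0, 0, 0]}, {"jaw": 1, "offset": [-1.7, 0, 1], "rot": [0, 0, 0]}, {"jaw": 1, "offset": [-1.7, 0, 1], "rot": [0, 0, 0]}]}}

```text
time_s: 21.25
eef_pos: [0.6299, 0.1053, 0.0122]
eef_rot: [0.256, -0.008, 0.967, 0.003]
wrist_force: [-14.8, -3.6, 14.1]
opening: 0.999
grasp_force: 9.7
```

Emit:
{"method": "apply_moves", "body": {"moves": [{"jaw": 1, "offset": [-1, 0, 0.5], "rot": [0, 0, 0]}, {"jaw": 1, "offset": [-1, 0, 0.5], "rot": [0, 0, 0]}, {"jaw": 1, "offset": [-1, 0, 0.5], "rot": [0, 0, 0]}, {"jaw": 1, "offset": [-1, 0, 0.5], "rot": [0, 0, 0]}, {"jaw": 1, "offset": [-1, 0, 0.5], "rot": [0, 0, 0]}]}}

```text
time_s: 21.88
eef_pos: [0.6341, 0.1058, 0.0122]
eef_rot: [0.255, -0.008, 0.967, 0.003]
wrist_force: [-16.0, -0.4, 12.1]
opening: 1.0
grasp_force: 9.4
```

Emit:
{"method": "apply_moves", "body": {"moves": [{"jaw": 1, "offset": [-0.7, 0, 0.4], "rot": [0, 0, 0]}, {"jaw": 1, "offset": [-0.7, 0, 0.4], "rot": [0, 0, 0]}, {"jaw": 1, "offset": [-0.7, 0, 0.4], "rot": [0, 0, 0]}, {"jaw": 1, "offset": [-0.7, 0, 0.4], "rot": [0, 0, 0]}, {"jaw": 1, "offset": [0, 0, 0], "rot": [0, 0, 0]}]}}

```text
time_s: 22.5
eef_pos: [0.6374, 0.1059, 0.0122]
eef_rot: [0.255, -0.008, 0.967, 0.003]
wrist_force: [-15.1, -0.6, 12.2]
opening: 1.0
grasp_force: 8.8
```

```bash
cat >> h.py <<'E'
def fit2(Ps,p0,co,tol=.015):
    out=[]
    for P in Ps:
        Q=P.reshape(-1,3).copy();q=loc(co,Q);Q[(q[:,0]>-.002)&(Q[:,2]<.045)]=np.nan;Q[(q[:,1]>-.002)&(Q[:,2]<.08)]=np.nan;out.append(Q)
    return fit_crate(out,p0,tol)
E
python3 - <<'E'
from h import *
p,R,o=now();print(o['time_s'],p,o['wrist_force'],o['opening'])
P=cloud('scene')[1];Q=cloud('top')[1];co=(.737,.2015,.0167)
for w in([Q,P],[Q],[P]):print(fit2(w,(.677,.106,0.017),co))
E
```

```text
22.5 [0.63742343 0.10588976 0.01222261] [-15.08226471  -0.61016221  12.20292708] 1.000173589425026
(array([0.67686147, 0.10562542, 0.0206012 ]), 218, 1833, np.float64(0.0009149691733991092))
(array([0.67716279, 0.10662601, 0.0205329 ]), 20, 753, np.float64(0.0006479346757043772))
(array([0.67589023, 0.10553001, 0.02021647]), 198, 1078, np.float64(0.0010420434580818462))
```

Not yet at the rail, because the force hasn't risen. I'll continue gently.

Emit:
{"method": "apply_moves", "body": {"moves": [{"jaw": 1, "offset": [-0.7, 0, 0.3], "rot": [0, 0, 0]}, {"jaw": 1, "offset": [-0.7, 0, 0.3], "rot": [0, 0, 0]}, {"jaw": 1, "offset": [-0.7, 0, 0.3], "rot": [0, 0, 0]}, {"jaw": 1, "offset": [-0.7, 0, 0.3], "rot": [0, 0, 0]}, {"jaw": 1, "offset": [-0.7, 0, 0.3], "rot": [0, 0, 0]}]}}

```text
time_s: 23.22
eef_pos: [0.6387, 0.1061, 0.0117]
eef_rot: [0.253, -0.008, 0.967, 0.003]
wrist_force: [-33.8, -3.4, 28.1]
opening: 0.998
grasp_force: 20.5
```

Emit:
{"method": "apply_moves", "body": {"moves": [{"jaw": 1, "offset": [-0.5, 0, 0.2], "rot": [0, 0, 0]}, {"jaw": 1, "offset": [-0.5, 0, 0.2], "rot": [0, 0, 0]}, {"jaw": 1, "offset": [-0.5, 0, 0.2], "rot": [0, 0, 0]}, {"jaw": 1, "offset": [-0.5, 0, 0.2], "rot": [0, 0, 0]}, {"jaw": 1, "offset": [-0.5, 0, 0.2], "rot": [0, 0, 0]}]}}

```text
time_s: 23.85
eef_pos: [0.639, 0.1065, 0.0114]
eef_rot: [0.251, -0.008, 0.968, 0.003]
wrist_force: [-47.0, -3.6, 40.3]
opening: 1.0
grasp_force: 29.4
```

Emit:
{"method": "apply_moves", "body": {"moves": [{"jaw": 1, "offset": [8, 0, -5], "rot": [0, 0, 0]}, {"jaw": 1, "offset": [12, 0, -8], "rot": [0, 0, 0]}, {"jaw": 1, "offset": [10, 0, -20], "rot": [0, 0, 0]}, {"jaw": 1, "offset": [8, -10, -25], "rot": [0, 0, 0]}, {"jaw": 1, "offset": [8, -20, -25], "rot": [0, 0, 0]}]}}

```text
time_s: 24.48
eef_pos: [0.5646, 0.0744, 0.0632]
eef_rot: [0.257, -0.008, 0.966, 0.003]
wrist_force: [0.2, 0.5, 1.1]
opening: 0.998
grasp_force: 0.0
```

Emit:
{"method": "apply_moves", "body": {"moves": [{"jaw": 1, "offset": [0, -45, -10], "rot": [0, 0, 0]}, {"jaw": 1, "offset": [0, -45, -10], "rot": [0, 0, 0]}, {"jaw": 1, "offset": [0, -45, -10], "rot": [0, 0, 0]}, {"jaw": 1, "offset": [0, -45, -5], "rot": [0, 0, 0]}, {"jaw": 1, "offset": [0, -45, 0], "rot": [0, 0, 0]}]}}

```text
time_s: 25.1
eef_pos: [0.5516, -0.1529, 0.0939]
eef_rot: [0.258, -0.007, 0.966, 0.002]
wrist_force: [1.3, -0.8, -0.1]
opening: 0.998
grasp_force: 0.0
```

Run:
```python
from h import *
p,R,o=now();print(o['time_s'],p,o['q'].round(2),o['wrist_force'])
im,P=cloud('scene');i2,Q=cloud('top');co=(.737,.2015,.0167)
for w in([Q,P],[Q],[P]):print(fit2(w,(.677,.106,0.017),co))
for n,X in(('top',Q),('scene',P)):
    X0=np.load(n+'.npy')
    for t in('duck_near','tin','sleeve','mallet','brush','blank'):
        m=np.load(f'{n}_{t}.npy');print(n,t,np.round(np.nanmedian(np.abs(X[m]-X0[m]),0),4),end=' ')
a=cv2.resize(im[120:300,230:350,::-1],None,fx=3,fy=3);b=cv2.resize(i2[110:230,190:320,::-1],None,fx=3,fy=3)
h=max(len(a),len(b));cv2.imwrite('pics/e.png',np.hstack([cv2.copyMakeBorder(x,0,h-len(x),0,0,0) for x in(a,b)]))
```

```text
25.1 [ 0.55159577 -0.15286271  0.09394815] [-0.68  0.02  2.13  0.56  0.65 -2.66] [ 1.33711743 -0.76365585 -0.14874179]
(array([0.67840487, 0.10595522, 0.01684958]), 314, 1791, np.float64(0.0008599885536711739))
(array([0.67850176, 0.10749461, 0.01518977]), 96, 715, np.float64(0.0006138494590712529))
(array([0.67804489, 0.10588018, 0.01681527]), 217, 1074, np.float64(0.0009804245785557733))
top duck_near [0.0002 0.0004 0.003 ] top tin [0.0005 0.0009 0.0028] top sleeve [0.0008 0.0011 0.0028] top mallet [0.0002 0.001  0.0028] top brush [0.0003 0.0008 0.003 ] top blank [0.0007 0.0007 0.0027] scene duck_near [0.0004 0.0027 0.0033] scene tin [0.0001 0.0009 0.0026] scene sleeve [0.0001 0.0007 0.0025] scene mallet [0.0004 0.0009 0.0026] scene brush [0.0003 0.003  0.0031] scene blank [0.0002 0.0035 0.0037]
```

View pics/e.png

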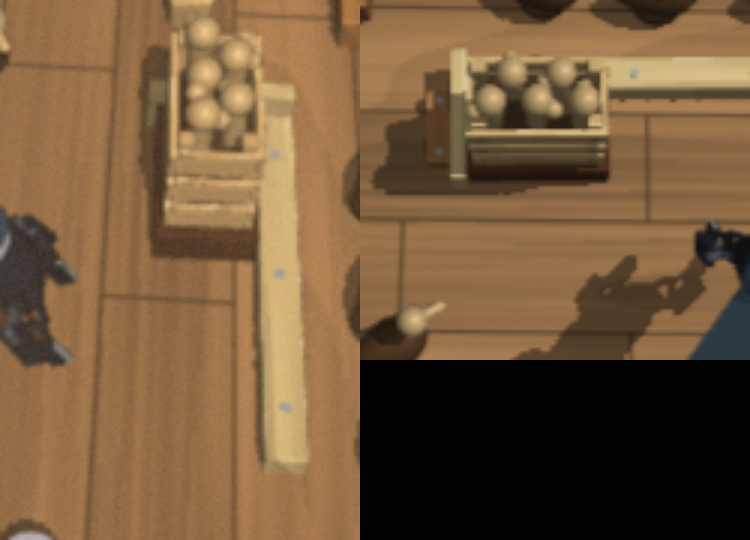

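```bash
python3 -c "
from bench import ctrl
print(ctrl.hand_in())"
```

```text
the job is handed in; nothing more can be done
None
```

I pushed the crate upright into its corner and handed the job in at 25 s of the 61 s allowed. The cameras put it within about 1 mm of its parked pose and square to the L, the hand is well clear, and nothing else on the bench moved; the judge's verdict wasn't shown.

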